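# Put the plane away in the roll-top tool chest

## Robot

A 6-joint arm with a two-finger parallel gripper is mounted at the origin on the work surface. World frame = base frame: x ahead of the robot, y to its left, z up, the work surface at z = 0. Lengths are in mm, angles in rad, forces in N, time in s.
With the tool pointing down it reaches from about 325 to 875 mm from the base axis. Payload 4.4 kg.
Tool frame: the origin (TCP) lies at the very end of the fingers, on their centre line; the grasp point (between the pads) lies 19 mm behind it (bot.pinch_z is the distance from the TCP to the grasp point, in mm); z points along the fingers, y is the line along which they close (so a half turn about z gives the same grasp; the last joint's range is limited). The gripper opens to 85 mm and grips with 20 to 120 N. Pads are 22 mm wide; open, the fingers measure 114 mm over their backs; the gripper's body (76 mm by 85 mm) begins 54 mm behind the grasp point. The pads swing forward as they close: fully open they stand 13 mm farther back than shut.
Start: joints at [1.073, 0.207, 1.542, -0, 1.393, -0.15], TCP at [195.987, 540.57, 231.282] pointing down, gripper open.
Joint ranges: [-2.73, 2.73], [-0.86, 2.22], [0.23, 2.46], [-1.11, 4.25], [0.08, 2.63], [-2.82, 2.82]. Speed limits (rad/s): [2.79, 2.79, 3.14, 3.14, 3.14, 3.14].

## Interface

Orientations are given as a rotation vector (axis times angle).
In Python, from workcell import telemetry, optics, order, bot gives the robot as it stands.
- The arm moves only by the shell command python3 -m inch 'ROWS' [FORCE]. ROWS is JSON, a list of rows, each a list of 7 numbers: the closure, from 0 (fully open) to 1 (shut), then the shift along the tool's x, y, z in mm, then the turn, a rotation vector about the tool's x, y, z in degrees. In form: [[fingers, x, y, z, rx, ry, rz], ...]. A call has 1 to 10 rows; each row is the pose to reach, as a shift and turn from the pose commanded when the call began, along the tool's axes at that moment; what a row does not reach only later rows make up. A row lasts 1/10 s, in which the tool goes at most 50 mm and 8.59 degrees, less where a joint would pass 70% of its speed; a pose out of reach is approached as far as the arm can. A call with a gripper value outside its range is refused whole. The fingers move at their own pace and stop on an object; FORCE is the grip in N (left out, the last holds). Time passes only in rows, so rows that repeat a pose let the fingers close. It gives the time, the measured TCP pose, the force, the opening and the grip force at its end, in the units of the state.
- telemetry.read_state(): the state, without advancing time (a new reading comes with each control period).
- optics.camera(name): name is "scene" or "top" or "wrist"; returns a dict with "color" (420x560x3 uint8, blue, green, red), "z_map" (420x560 float32, mm along the optical axis (not along the pixel's ray), 0 where there is no reading), "mtx" (3x3 intrinsics, pixels), "world_to_cam" (4x4, takes a point from world to camera coordinates); the wrist camera has in their place "mount" (4x4, takes a point from camera to tool coordinates, whose origin is the TCP and whose axes are the flange's). Camera axes: x right, y down, z forward; pixel columns grow to the right and rows downward; lengths in mm; the calibration is good to about 2 mm. The wrist camera is an equidistant fisheye: a pixel r from the principal point sees the ray r / f radians off the axis. A picture is of the moment at which its call begins: read the wrist's pose just before it.
- order.job_done(): hands the job in; it is judged then, once.
The state is a dict: "clock": time; "q": joint angles; "joint_vel": joint speeds; "tau": joint torques, N m; "tool_pos": TCP position; "tool_rot": TCP orientation; "force": force on the tool from outside, world axes, zero at the start; "torque": the same for the moment, N m; "width": opening from 0.0 (shut) to 1.0 (fully open); "grip_force": force on a finger pad.
Only numpy, scipy, OpenCV 4.12 (cv2) and the standard library are available. Lean on these libraries where they do the work, as an engineer would, in place of code of your own. Each camera call takes 0.05 s, during which the arm holds its last target. There are 200 camera calls.

## Task

Put the wooden hand plane away in the tool chest: first raise the slatted roll-top shutter (it has a brass handle) up and back until it stays open by itself, then lay the plane gently, without dropping it, on the green felt pad inside, sole down, red knob towards the back of the chest, centred and straight on the pad. Leave the shutter open, let go of everything, and do not disturb the other things on the bench or the sharpening stone in the chest.

Things in the scene. Friction and masses are not known exactly. Their poses are not given: they have to be found in the camera images.
- chest: Roll-top tool chest, fixed on the bench: a half barrel lying along its y, 384 deep (x), 291 wide, 222 mm high. Origin: centre of its underside, on the bench; x points to its back, -x (front) roughly to the robot, z up. Dark half-round cheeks (radius 192 mm, 15 mm thick, 261 mm apart) carry the curved tracks. Floor top at z = 12 mm, open to the front once the shutter is up.
- chest_axis (a point): Midpoint of the axis (along y) about which the shutter's curved tracks bend, 30 mm above the chest's origin; axes as the chest's. Angles here are degrees about it, 0 level to the front, 90 straight up. A fixed dark rear cover (inside radius 179 mm) roofs the chest from 97 degrees to the back.
- chest_sill (a point): Middle of the top of the chest's front sill, 14 mm thick: chest x = -166, z = 68 mm. With the shutter fully open the way in is from here up to 80 degrees; the shutter still roofs all behind chest x = -30 mm at about z = 190 mm, so a tool must lean in from the front, 30 to 45 degrees from vertical.
- shutter (a joint): Shutter angle in rad: 0 closed, grows as it is raised over the top to the back, stop at 1.15 (fully open). Ten brown slats 10 mm thick, outside radius 175 mm; closed they cover 14 to 98 degrees. Weighs 0.4 to 0.65 kg, needs 2 to 4 N at the handle. Let go below about 0.5 it slides shut; beyond about 0.8 its weight carries it to the stop, where it stays.
- shutter_handle (a point): Middle of the brass handle bar on the shutter: a round bar 12 mm thick, 120 mm long along the chest's y, on a post at each end, 207 mm from the track axis (26 mm free between bar and slats). Closed it stands at 26 degrees (chest x = -186, z = 121 mm), fully open at 92 degrees (x = 7, z = 237 mm). This frame turns with the shutter; y along the bar.
- chest_pad (a point): Centre of the top of the green felt pad on the chest floor, 170 mm (x) by 80 mm (y), fixed, 15 mm above the bench, at x = 0, y = -35 mm in the chest; axes as the chest's (x to the back).
- plane: Loose wooden hand plane, 0.3 to 0.6 kg: block 150 mm long (x), 50 mm wide (y), 45 mm high, flat upright sides; iron and wedge reach 63 mm in the middle, red knob (22 mm thick, to 63 mm high) on top near the nose. Origin: centre of the sole (underside), x towards the nose with the red knob, z up.
- plane_nose (a point): Middle of the plane's nose face, 75 mm ahead of the plane's origin along its x and 22.5 mm above the sole.
- stone: Grey sharpening stone lying loose in the chest, 150 x 45 x 25 mm, long way front to back, to the left of the pad (chest y = about +88 mm). Leave alone. Origin: centre of underside.
- mug: White mug, 82 mm wide, 95 mm high, loose on the bench. Leave alone. Origin: centre of underside.
- mallet: Carver's round mallet standing on its head, 84 mm wide, 200 mm high, loose. Leave alone. Origin: centre of underside.
- glue: White glue bottle, 56 mm wide, 160 mm high, loose. Leave alone. Origin: centre of underside.
- gouge_a: Carving gouge with brown handle, 24 mm thick, about 205 mm long, lying on the bench in front of the chest. Leave alone. Origin: underside, 100 mm from the handle's end, x towards the blade.
- gouge_b: Carving gouge with yellow handle, 24 mm thick, about 220 mm long, lying on the bench. Leave alone. Origin: underside, 100 mm from the handle's end, x towards the blade.
- blank: Loose block of planks 180 x 110 x 50 mm on the bench. Leave alone. Origin: centre of underside.
Mind the look-alikes: they are no part of the job. What is shaped like the plane but blue or pink is not meant.

How it is judged (in metres and radians):
On the way, in this order (a step that is already met when the one before it is completed fails the run):
1. the shutter has been raised and stays open, untouched (value of joint shutter above 1 rad and contact force between the fingers and chest below 0.3 N), for 0.4 s.
2. the plane is inside the chest (horizontal distance between plane and chest_pad below 0.03 m and height (world z) of plane below 0.03 m), for 0.1 s.
At the end, for the whole second after the job is handed in: The shutter stays open (above 1.0 rad); the plane lies at rest, released, sole down on the felt pad: its origin within 15 mm (x) and 13 mm (y) of the pad's centre, lying flat, its length within 8 degrees of the pad's, red knob to the back (value of joint shutter above 1 rad and x of plane in the frame of chest_pad between -0.015 and 0.015 m and y of plane in the frame of chest_pad between -0.013 and 0.013 m and z of plane in the frame of chest_pad below 0.005 m and angle between the x axis of plane and the x axis of chest_pad, either way round below 0.14 rad and x of plane_nose in the frame of chest_pad above 0.04 m and angle between plane's own z axis and vertical below 0.06 rad and linear speed of plane below 0.02 m/s and contact force between the fingers and plane below 0.1 N); the robot touches nothing.
It fails at once if the plane is dropped or knocked (moves faster than 0.5 m/s out of the fingers) (linear speed of plane above 0.5 m/s and contact force between the fingers and plane below 0.1 N).
It fails at once if another thing on the bench or the stone is shifted by more than 40 mm (distance of any of stone, mug, mallet, glue, gouge_a, gouge_b, blank from where it was at the start of the episode above 0.04 m).
It also fails if it takes over 64 s, if anything falls off the work surface, if the arm or the gripper's body presses on something with over 40 N, if the wrist force passes 120 N, or if a joint passes its speed limit or range.

## Working session

There is one attempt and no reset: what is moved stays moved. The work goes in short steps, Python scripts to look and compute and a shell command to move; the robot and the scene stay as the last step left them, time stands still between calls to the robot, and variables do not carry over. Pictures are saved under pics/ and viewed, at most 10 in all, crops included, and the job is handed in when it is done.

```bash
ls; mkdir -p pics; cat > h.py <<'E'
import numpy as np, cv2
from scipy.spatial.transform import Rotation as R
from workcell import telemetry, optics, order, bot
def cloud(c):
    z=c["z_map"]; K=c["mtx"]; v,u=np.mgrid[:z.shape[0],:z.shape[1]]
    p=np.dstack([(u-K[0,2])/K[0,0]*z,(v-K[1,2])/K[1,1]*z,z])
    T=np.linalg.inv(c["world_to_cam"]); w=p@T[:3,:3].T+T[:3,3]; w[z==0]=np.nan
    return w
E
python3 - <<'E'
from h import *
for n in ("scene","top"):
    c=optics.camera(n); cv2.imwrite(f"pics/{n}0.png",c["color"]); np.savez(f"{n}0.npz",**c)
    print(n,np.linalg.inv(c["world_to_cam"]).round(2).tolist(),c["mtx"].round(1).tolist())
print(telemetry.read_state())
E
```

```text
pics
scene [[-0.04, -0.95, 0.3, 3.62], [-1.0, 0.04, -0.01, 22.37], [-0.0, -0.3, -0.95, 1683.5], [0.0, 0.0, 0.0, 1.0]] [[498.6, 0.0, 277.1], [0.0, 498.6, 212.5], [0.0, 0.0, 1.0]]
top [[-0.02, -0.99, 0.16, 236.35], [-1.0, 0.02, 0.01, -2.18], [-0.01, -0.16, -0.99, 1753.99], [0.0, 0.0, 0.0, 1.0]] [[493.7, 0.0, 277.9], [0.0, 493.7, 207.3], [0.0, 0.0, 1.0]]
{'clock': 0.1, 'q': array([ 1.07249704e+00,  2.07395395e-01,  1.54283107e+00, -2.46695779e-05,
        1.39350422e+00, -1.50548735e-01]), 'joint_vel': array([-0.00084903, -0.00394348, -0.00320452,  0.00034099, -0.00052748,
       -0.00252275]), 'tau': array([-1.38937696e-03, -3.84093654e+01, -2.92547572e+01, -2.87584653e-04,
        4.82292220e-03,  4.93180067e-06]), 'tool_pos': array([195.65870481, 539.94731135, 230.19799143]), 'tool_rot': array([-0.54337608, -3.09357391,  0.00319471]), 'force': array([-0.9365596 ,  0.97279923, -0.47601009]), 'torque': array([ 0.03375256, -0.07339452, -0.02199752]), 'grip_force': 0.0, 'width': 0.9947243542780839}
```

View pics/scene0.png

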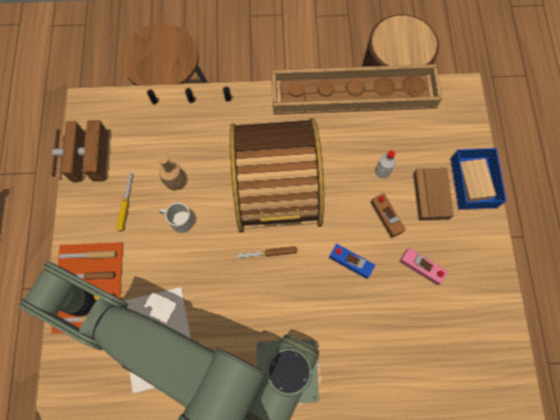

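View pics/top0.png

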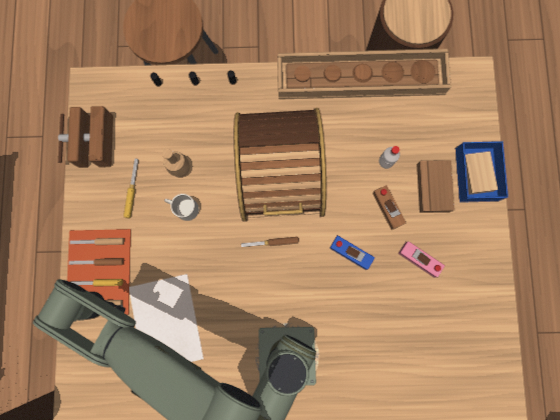

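Scene view (up = +x, left = +y): the chest is at (278,175) with its brass handle at (281,217). The candidates for the plane are a brown one with a red knob at (388,215), a blue one at (352,260), a pink one at (424,265), and the blank, a plain block with no knob, at (433,193). By the description I choose the brown one. The top view agrees: brown (390,207), blue (352,252), pink (422,259), handle (283,210).

```bash
python3 - <<'E'
from h import *
crops=[]
for n,(pu,pv),(hu,hv) in (("scene",(388,215),(281,217)),("top",(390,207),(283,210))):
    c=dict(np.load(f"{n}0.npz")); w=cloud(c); im=c["color"]; hsv=cv2.cvtColor(im,cv2.COLOR_BGR2HSV)
    crops.append(cv2.resize(im[pv-35:pv+35,pu-35:pu+35],(390,390),interpolation=cv2.INTER_CUBIC))
    crops.append(cv2.resize(im[hv-115:hv+25,hu-60:hu+60],(334,390),interpolation=cv2.INTER_CUBIC))
    # plane: points 30..55 mm high near it
    r=np.zeros(im.shape[:2],bool); r[pv-32:pv+32,pu-25:pu+22]=1
    z=w[...,2]; m=r&(z>30)&(z<56)
    pts=w[m]; (cx,cy),(a,b),th=cv2.minAreaRect(pts[:,:2].astype(np.float32))
    print(n,"plane n",m.sum(),"rect",round(cx),round(cy),round(a),round(b),round(th,1),"medz",np.median(pts[:,2]).round(1), "mean",pts.mean(0).round(1))
    red=r&((hsv[...,0]<6)|(hsv[...,0]>174))&(hsv[...,1]>170)&(hsv[...,2]>110)
    print(" red",red.sum(),np.argwhere(red).mean(0).round(1),np.nanmean(w[red],0).round(1), np.nanmax(w[red][:,2]).round(1))
    # chest pts
    r=np.zeros(im.shape[:2],bool); r[hv-115:hv+25,hu-60:hu+60]=1
    m=r&(z>60)&(z<300); p=w[m]; print(" chest rect",cv2.minAreaRect(p[:,:2].astype(np.float32)),"maxz",np.nanpercentile(p[:,2],99).round(1))
    m=r&(z>200); p=w[m]; print("  top rect",cv2.minAreaRect(p[:,:2].astype(np.float32)))
    hh=r&(hsv[...,0]>17)&(hsv[...,0]<30)&(hsv[...,1]>120)
    hh[:hv-9]=0; hh[hv+9:]=0; hh[:,:hu-25]=0; hh[:,hu+25:]=0
    p=w[hh]; print(" brass",hh.sum(),np.nanmedian(p,0).round(1)); print(cv2.minAreaRect(np.argwhere(hh)[:,::-1].astype(np.float32)))
g=np.hstack(crops); cv2.imwrite("pics/crops.png",cv2.resize(np.vstack([np.hstack(crops[:2]),np.hstack(crops[2:])]),(556,600)))
E
```

```text
scene plane n 546 rect 502 -376 152 53 23.9 medz 45.2 mean [ 497.4 -374.6   45.1]
 red 23 [198.6 381. ] [ 550.6 -352.1   63.5] 69.0
 chest rect ((701.3374633789062, -36.07310485839844), (388.0506286621094, 479.4815368652344), 87.1544189453125) maxz 222.6
  top rect ((663.8040161132812, 4.3021087646484375), (194.7152099609375, 292.43682861328125), 2.097132444381714)
 brass 244 [483.2  -1.4 120.9]
((279.4310607910156, 216.17242431640625), (13.37032413482666, 41.02446746826172), 85.2363510131836)
top plane n 521 rect 501 -372 149 53 24.6 medz 44.8 mean [ 497.4 -369.5   44.8]
 red 24 [191.6 383.3] [ 550.2 -349.8   61.7] 70.1
 chest rect ((657.5799560546875, 9.750396728515625), (376.0535888671875, 293.3758239746094), 2.368384838104248) maxz 221.4
  top rect ((658.3357543945312, 9.708648681640625), (200.93939208984375, 293.105712890625), 2.0571489334106445)
 brass 165 [4.774e+02 2.000e-01 1.231e+02]
((282.3830871582031, 208.89537048339844), (9.818193435668945, 39.161834716796875), 86.8201675415039)
```

View pics/crops.png

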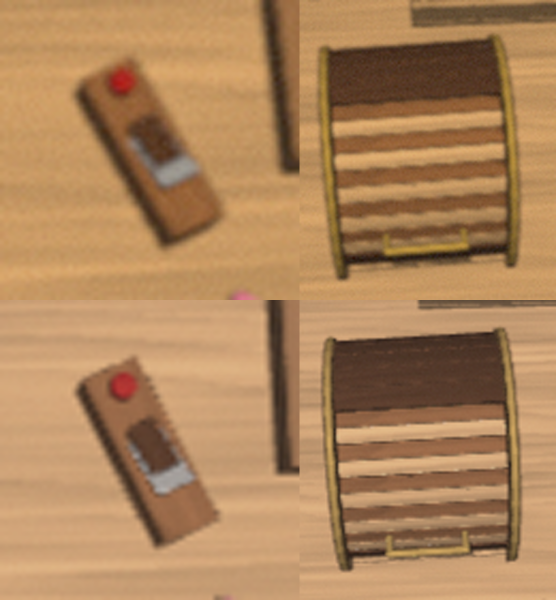

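The crops confirm it: a brown block with a red knob at its upper-left end and a grey iron in the middle. It lies at about (501,-374), yaw 24°. The chest is at about (660,7), yaw 2°, with its handle near (478,0,121), which fits the given geometry. I'll move above the chest front for a close look.

```bash
cat >> h.py <<'E'
def Rt(yaw,tilt):  # tool y along local y, tool z leaning forward (deg)
    t=np.radians(tilt); B=np.array([[-np.cos(t),0,np.sin(t)],[0,1,0],[-np.sin(t),0,-np.cos(t)]])
    return R.from_euler("z",yaw,degrees=True).as_matrix()@B
def to(pos,Rm,frm=None):
    s=telemetry.read_state(); p0,R0=frm if frm else (s["tool_pos"],R.from_rotvec(s["tool_rot"]).as_matrix())
    d=R0.T@(np.asarray(pos,float)-p0); r=R.from_matrix(R0.T@Rm).as_rotvec(degrees=True)
    print("row",d.round(0).tolist(),r.round(1).tolist(),"|",np.linalg.norm(d).round(),np.linalg.norm(r).round(1))
    return d,r
def wcloud(c,s):
    z=c["z_map"]; K=c["mtx"]; v,u=np.mgrid[:z.shape[0],:z.shape[1]]
    x,y=(u-K[0,2])/K[0,0],(v-K[1,2])/K[1,1]; r=np.hypot(x,y)+1e-9; t=np.tan(np.minimum(r,1.5))/r
    p=np.dstack([x*t*z,y*t*z,z]); M=np.array(c["mount"]); p=p@M[:3,:3].T+M[:3,3]
    w=p@R.from_rotvec(s["tool_rot"]).as_matrix().T+s["tool_pos"]; w[(z==0)|(r>1.4)]=np.nan
    return w
def wlook(name):
    s=telemetry.read_state(); c=optics.camera("wrist"); cv2.imwrite(f"pics/{name}.png",c["color"])
    return c,s,wcloud(c,s)
E
python3 - <<'E'
from h import *
print([d for d in dir(bot) if d[0]!="_"])
c=optics.camera("wrist"); print(np.round(c["mount"],2).tolist(),c["mtx"].round(1).tolist())
s=telemetry.read_state(); p0=s["tool_pos"];R0=R.from_rotvec(s["tool_rot"]).as_matrix()
to([200,480,380],R0); to([400,0,330],Rt(2,30))
E
```

```text
['MotionError', 'pinch_z']
[[-0.0, -0.94, -0.33, 85.79], [1.0, -0.0, 0.0, -0.01], [-0.0, -0.33, 0.94, -142.24], [0.0, 0.0, 0.0, 1.0]] [[325.2, 0.0, 282.3], [0.0, 325.2, 205.8], [0.0, 0.0, 1.0]]
row [-24.0, -55.0, -150.0] [0.0, 0.0, 0.0] | 161.0 0.0
row [-376.0, -438.0, -99.0] [-5.8, -29.7, -21.4] | 586.0 37.0
```

```bash
python3 -m inch '[[0,-24,-55,-150,0,0,0],[0,-24,-55,-150,0,0,0],[0,-24,-55,-150,0,0,0],[0,-24,-55,-150,0,0,0],[0,-376,-438,-99,-6,-30,-21],[0,-376,-438,-99,-6,-30,-21],[0,-376,-438,-99,-6,-30,-21],[0,-376,-438,-99,-6,-30,-21],[0,-376,-438,-99,-6,-30,-21],[0,-376,-438,-99,-6,-30,-21]]'; python3 - <<'E'
from h import *
to([400,0,330],Rt(2,30))
E
```

```text
clock: 1.15
tool_pos: [313.0, 204.3, 349.5]
tool_rot: [-0.045, 2.611, 0.016]
force: [1.1, -0.6, 0.7]
width: 1.0
grip_force: 0.0
row [-59.0, -207.0, 57.0] [0.2, 0.4, -0.1] | 223.0 0.4
```

```bash
python3 -m inch '[[1,-59,-207,57,0,0,0],[1,-59,-207,57,0,0,0],[1,-59,-207,57,0,0,0],[1,-59,-207,57,0,0,0],[1,-59,-207,57,0,0,0],[1,-59,-207,57,0,0,0],[1,-59,-207,57,0,0,0],[1,-59,-207,57,0,0,0]]'; python3 - <<'E'
from h import *
c,s,w=wlook("w1"); np.savez("w1.npz",w=w,im=c["color"],p=s["tool_pos"],r=s["tool_rot"],mtx=c["mtx"],mount=c["mount"])
print(s["tool_pos"],s["force"])
E
```

```text
clock: 1.95
tool_pos: [400.2, 1.6, 331.1]
tool_rot: [-0.038, 2.612, 0.018]
force: [-0.1, 1.2, -0.7]
width: -0.002
grip_force: 0.0
[400.15294868   1.63779663 331.08115788] [-0.11402862  1.18938215 -0.74507741]
```

View pics/w1.png

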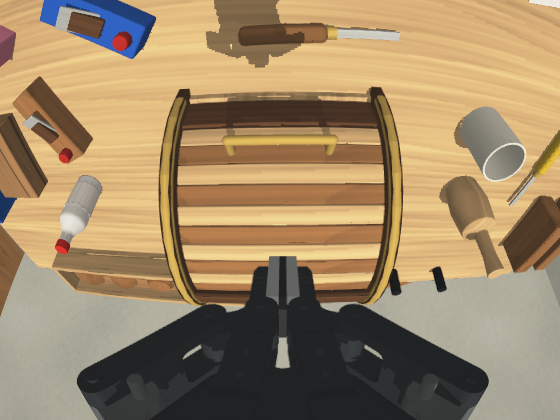

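Wrist view (up in the image = towards the robot): the handle bar runs from (225,142) to (337,142), the cheeks are at x≈172 and 390, the gouge is at (300,33) and the brown plane at (60,125). I'll measure the bar and the chest.

```bash
python3 - <<'E'
from h import *
d=np.load("w1.npz"); w=d["w"]; im=d["im"]; hsv=cv2.cvtColor(im,cv2.COLOR_BGR2HSV)
m=np.zeros(im.shape[:2],bool); m[128:160,215:350]=1
z=w[...,2]; bar=m&(hsv[...,0]>20)&(hsv[...,0]<32)&(hsv[...,1]>150)&(z>112)
p=w[bar]; print("bar",bar.sum(),np.median(p,0).round(1),p.min(0).round(1),p.max(0).round(1)); 
top=p[p[:,2]>np.percentile(p[:,2],50)]; print(" fit yaw",np.degrees(np.polyfit(top[:,1],top[:,0],1)[0]).round(2), "mid y",(p[:,1].min()+p[:,1].max())/2)
# cheek outer edges: points above 60mm in chest zone
q=w[(z>40)&(z<235)&(np.abs(w[...,1]-7)<180)&(w[...,0]>440)&(w[...,0]<860)]
g=np.zeros(im.shape[:2],bool); g[85:290,150:410]=1
yl=g&(hsv[...,0]>18)&(hsv[...,0]<32)&(hsv[...,1]>150)
for nm,sl in (("L",np.s_[:,340:410]),("R",np.s_[:,150:215])):
    mm=np.zeros_like(g); mm[sl]=1; k=yl&mm&(z>60)&(z<235); q=w[k]
    a=np.polyfit(q[:,0]-660,q[:,1],1); print(nm,k.sum(),"yaw",np.degrees(a[0]).round(2),"y at660",a[1].round(1),"maxz",np.percentile(q[:,2],99).round(1))
    # circle fit in x-z
    A=np.c_[2*q[:,0],2*q[:,2],np.ones(len(q))]; s=np.linalg.lstsq(A,(q[:,[0,2]]**2).sum(1),rcond=None)[0]; print("  circ",s[:2].round(1),np.sqrt(s[2]+s[0]**2+s[1]**2).round(1))
# gouge height check, plane
b=(z>35)&(z<52)&(np.hypot(w[...,0]-501,w[...,1]+374)<85); r=cv2.minAreaRect(w[b][:,:2].astype(np.float32)); print("plane",b.sum(),r,np.median(w[b],0))
bro=(np.hypot(w[...,0]-380,w[...,1])<140)&(z>8)&(z<40); print("gouge",w[bro].min(0).round(),w[bro].max(0).round())
E
```

```text
bar 3 [477.   36.3 124.1] [473.1 -51.8 122.5] [478.9  50.7 126.9]
 fit yaw 378.15 mid y -0.5437995728417917
L 38 yaw -1.11 y at660 139.8 maxz 217.9
  circ [656.8  31.4] 190.0
R 12 yaw 1.43 y at660 -132.4 maxz 221.6
  circ [671.1  28.4] 194.8
plane 1554 ((501.3486633300781, -371.50848388671875), (149.34947204589844, 52.47062301635742), 23.53541374206543) [ 488.37426139 -362.3849071    44.36437769]
gouge [377. -89.   8.] [496. 140.  40.]<stdin>:6: RankWarning: Polyfit may be poorly conditioned
```

```bash
python3 - <<'E'
from h import *
d=np.load("w1.npz"); w=d["w"]; im=d["im"]; z=w[...,2]
m=np.zeros(im.shape[:2],bool); m[128:150,225:337]=1
ax=np.array([660,30]); rr=np.hypot(w[...,0]-ax[0],z-ax[1])
bar=m&(rr>197)&(rr<222); p=w[bar]; print("bar",bar.sum(),np.median(p,0).round(1)); 
a=np.polyfit(p[:,1],p[:,0],1); print(" yaw",-np.degrees(a[0]).round(2),"y",np.percentile(p[:,1],[1,99]),"radial med",np.median(rr[bar]))
# cheeks: radius 183..198, by y
for lo,hi in ((100,190),(-180,-90)):
    k=(rr>186)&(rr<198)&(w[...,1]>lo)&(w[...,1]<hi)&(z>60); q=w[k]
    e=[]
    for x0 in range(490,740,20):
        s=q[(abs(q[:,0]-x0)<10)]; 
        if len(s)>8: e.append([x0,*np.percentile(s[:,1],[3,97])])
    e=np.array(e); print(len(e),[ (np.degrees(f[0]).round(2),f[1].round(1)) for f in (np.polyfit(e[:,0]-660,e[:,j],1) for j in (1,2))])
    A=np.c_[2*q[:,0],2*q[:,2],np.ones(len(q))]; s=np.linalg.lstsq(A,(q[:,[0,2]]**2).sum(1),rcond=None)[0]; print("  circ",s[:2].round(1),np.sqrt(s[2]+s[0]**2+s[1]**2).round(1),q[:,2].max())
to([455,0,100],Rt(2,45)); to([400,0,160],Rt(2,45))
E
```

```text
bar 1146 [475.9   3.9 125.1]
 yaw 1.67 y [-57.99283105  64.59595597] radial med 206.72909624685357
13 [(np.float64(-3.38), np.float64(127.9)), (np.float64(0.42), np.float64(151.1))]
  circ [656.1  34.7] 186.2 224.025094866367
12 [(np.float64(2.32), np.float64(-134.5)), (np.float64(10.43), np.float64(-109.1))]
  circ [662.2  41.3] 179.8 224.3113756899038
row [70.0, -5.0, 227.0] [0.2, -14.6, -0.3] | 238.0 14.6
row [87.0, -3.0, 148.0] [0.2, -14.6, -0.3] | 171.0 14.6
```

```bash
python3 - <<'E'
from h import *
d,r=to([383,1,147],Rt(2.1,45)); to([453,2,77],Rt(2.1,45))
C=np.array([661,8,30.]); n=np.array([1,0,1])/2**.5; zt=np.array([1,0,-1])/2**.5
Rm=Rt(2.1,45); Rz=R.from_euler("z",2.1,degrees=True).as_matrix()
def tcp(th,e=13,off=17): t=np.radians(th); return C+Rz@(207*np.array([-np.cos(t),0,np.sin(t)])-off*n+e*zt)
print(tcp(26),tcp(26,off=47))
p0=tcp(26,off=47)
for th in (26,30,35,40,45,50,55,60,65,70,75,80,84): print(th,(Rm.T@(tcp(th)-p0)).round(0).tolist(),tcp(th).round(0))
E
```

```text
row [108.0, -2.0, 150.0] [0.1, -14.6, -0.4] | 185.0 14.6
row [83.0, -4.0, 246.0] [0.1, -14.6, -0.4] | 260.0 14.6
[472.24805746   1.07878047  99.52962395] [4.51049101e+02 3.01450018e-01 7.83164205e+01]
26 [-30.0, -0.0, 0.0] [472.   1. 100.]
30 [-44.0, -0.0, -4.0] [479.   1. 112.]
35 [-61.0, -0.0, -8.0] [489.   2. 128.]
40 [-79.0, 0.0, -10.0] [500.   2. 142.]
45 [-97.0, 0.0, -11.0] [512.   3. 155.]
50 [-115.0, 0.0, -10.0] [525.   3. 167.]
55 [-133.0, 0.0, -8.0] [540.   4. 178.]
60 [-151.0, 0.0, -4.0] [555.   4. 188.]
65 [-168.0, 0.0, 1.0] [571.   5. 196.]
70 [-185.0, -0.0, 8.0] [587.   5. 203.]
75 [-201.0, -0.0, 16.0] [605.   6. 209.]
80 [-216.0, -0.0, 26.0] [622.   7. 213.]
84 [-228.0, 0.0, 35.0] [637.   7. 215.]
```

```bash
python3 -m inch '[[1,108,-2,150,0,-14.6,0],[1,108,-2,150,0,-14.6,0],[1,108,-2,150,0,-14.6,0],[1,108,-2,150,0,-14.6,0],[1,108,-2,150,0,-14.6,0],[1,96,-3,200,0,-14.6,0],[1,83,-4,246,0,-14.6,0],[1,83,-4,246,0,-14.6,0],[1,83,-4,246,0,-14.6,0]]'; python3 - <<'E'
from h import *
to([451,0.3,78],Rt(2.1,45))
E
```

```text
clock: 2.9
tool_pos: [464.8, 14.4, 100.0]
tool_rot: [-0.03, 2.399, 0.011]
force: [0.3, 0.0, 0.8]
width: 0.002
grip_force: 0.0
row [25.0, -14.0, 7.0] [-0.5, -2.4, -0.5] | 30.0 2.5
```

```bash
python3 -m inch '[[1,0,0,0,0,0,0],[1,0,0,0,0,0,0]]'; python3 - <<'E'
from h import *
to([451,0.3,78],Rt(2.1,45)); print(telemetry.read_state()["q"].round(3))
E
```

```text
clock: 3.1
tool_pos: [466.6, 10.8, 103.5]
tool_rot: [-0.024, 2.391, 0.005]
force: [0.3, -0.5, 0.2]
width: 0.001
grip_force: 0.0
row [29.0, -10.0, 8.0] [-0.8, -2.0, -0.6] | 32.0 2.3
[-0.32  -0.185  2.46   1.011  0.268 -2.82 ]
```

Joint 3 sits at its limit (2.46) and joint 6 at -2.82, so a 45° lean is too folded this close in. I'll back out along the tool axis and push at a 30° lean instead.

```bash
python3 -m inch '[[1,5,0,-40,0,0,0],[1,5,0,-80,0,0,0],[1,5,0,-120,0,5,0],[1,5,0,-120,0,13,0],[1,5,0,-120,0,13,0],[1,5,0,-120,0,13,0]]'; python3 - <<'E'
from h import *
print(telemetry.read_state()["q"].round(3))
to([395,1,200],Rt(2.1,25))
E
```

```text
clock: 3.7
tool_pos: [382.0, 8.2, 188.9]
tool_rot: [-0.022, 2.614, 0.0]
force: [-1.4, 0.3, -0.2]
width: -0.002
grip_force: 0.0
[-0.366 -0.624  2.392  0.239  0.891 -2.059]
row [-17.0, -7.0, -3.0] [-0.8, 5.2, -1.0] | 19.0 5.3
```

```bash
python3 - <<'E'
from h import *
C=np.array([661,8,30.]); T=30; t=np.radians(T); n=np.array([np.cos(t),0,np.sin(t)]); zt=np.array([np.sin(t),0,-np.cos(t)])
Rm=Rt(2.1,T); Rz=R.from_euler("z",2.1,degrees=True).as_matrix()
def tcp(th,e=14,off=17): a=np.radians(th); return C+Rz@(207*np.array([-np.cos(a),0,np.sin(a)])-off*n+e*zt)
p0=tcp(26,off=42); print(p0.round()); to(p0,Rm); to(p0-80*(Rz@zt),Rm)
for th in range(26,88,4): print(th,(Rm.T@(tcp(th)-p0)).round(0).tolist())
E
```

```text
[446.   0.  88.]
row [-4.0, -9.0, 120.0] [-0.8, 0.2, -0.9] | 120.0 1.2
row [-4.0, -10.0, 40.0] [-0.8, 0.2, -0.9] | 41.0 1.2
26 [-25.0, -0.0, 0.0]
30 [-37.0, -0.0, -8.0]
34 [-50.0, 0.0, -14.0]
38 [-63.0, -0.0, -20.0]
42 [-77.0, -0.0, -25.0]
46 [-91.0, -0.0, -29.0]
50 [-105.0, -0.0, -32.0]
54 [-119.0, 0.0, -34.0]
58 [-134.0, -0.0, -35.0]
62 [-148.0, 0.0, -35.0]
66 [-162.0, -0.0, -34.0]
70 [-177.0, 0.0, -32.0]
74 [-191.0, 0.0, -29.0]
78 [-205.0, 0.0, -25.0]
82 [-218.0, -0.0, -20.0]
86 [-231.0, -0.0, -14.0]
```

```bash
python3 -m inch '[[1,-4,-10,40,-0.8,0,-1],[1,-4,-9,80,-0.8,0,-1],[1,-4,-9,120,-0.8,0,-1],[1,-4,-9,120,-0.8,0,-1],[1,-4,-9,120,-0.8,0,-1],[1,-4,-9,120,-0.8,0,-1]]'; python3 - <<'E'
from h import *
print(telemetry.read_state()["q"].round(3))
to([446,0,88],Rt(2.1,30))
E
```

```text
clock: 4.3
tool_pos: [444.2, 0.3, 85.6]
tool_rot: [-0.049, 2.619, 0.014]
force: [-0.2, 0.6, -0.5]
width: 0.0
grip_force: 0.0
[-0.326 -0.16   2.367  0.401  0.474 -2.249]
row [-3.0, -0.0, -1.0] [0.1, -0.1, 0.0] | 3.0 0.1
```

```bash
python3 -m inch '[[1,-14,0,0,0,0,0],[1,-27,0,-1,0,0,0],[1,-40,0,-9,0,0,0],[1,-53,0,-15,0,0,0],[1,-66,0,-21,0,0,0],[1,-80,0,-26,0,0,0],[1,-94,0,-30,0,0,0],[1,-108,0,-33,0,0,0],[1,-122,0,-35,0,0,0],[1,-137,0,-36,0,0,0]]'; python3 - <<'E'
from h import *
c=optics.camera("scene"); cv2.imwrite("pics/s2.png",c["color"][80:290,170:400]); s=telemetry.read_state(); print(s["q"].round(3),s["force"])
to([446,0,88],Rt(2.1,30))
E
```

```text
clock: 5.3
tool_pos: [545.0, 4.1, 188.4]
tool_rot: [-0.05, 2.614, 0.013]
force: [-2.4, 0.4, -1.1]
width: 0.002
grip_force: 0.9
[-0.23  -0.114  2.062  0.21   0.687 -1.966] [1.85505922 0.0748348  2.2133018 ]
row [141.0, 1.0, 37.0] [-0.1, 0.6, 0.1] | 145.0 0.6
```

View pics/s2.png

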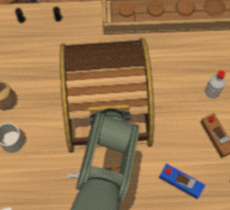

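The shutter is following: the handle is at (110,110) in the crop, part-way over. I'll keep pushing.

```bash
python3 -m inch '[[1,-14,0,0,0,0,0],[1,-28,0,1,0,0,0],[1,-43,0,3,0,0,0],[1,-57,0,6,0,0,0],[1,-71,0,10,0,0,0],[1,-84,0,15,0,0,0],[1,-84,0,15,0,0,0],[1,-70,0,0,0,0,0],[1,-50,0,-50,0,0,0],[1,-50,0,-100,0,0,0]]'; python3 -m inch '[[1,60,0,-60,0,0,0],[1,100,0,-60,0,0,0],[1,100,0,-60,0,0,0],[1,100,0,-60,0,0,0],[1,100,0,-60,0,0,0]]'; python3 - <<'E'
from h import *
c,s,w=wlook("w2"); c2=optics.camera("scene"); print(s["tool_pos"],s["q"].round(2),s["force"]); np.savez("w2.npz",w=w,im=c["color"])
E
```

```text
clock: 6.35
tool_pos: [535.5, 4.5, 290.1]
tool_rot: [-0.049, 2.627, 0.017]
force: [1.3, -0.2, 0.9]
width: 0.003
grip_force: 0.0
clock: 6.85
tool_pos: [423.8, -0.8, 296.2]
tool_rot: [-0.048, 2.616, 0.013]
force: [0.4, 0.2, 0.6]
width: -0.001
grip_force: 0.0
[423.76045913  -0.76261654 296.24682893] [-0.36 -0.58  2.15  0.22  1.09 -2.02] [0.4382402  0.19233154 0.62631228]
```

View pics/w2.png

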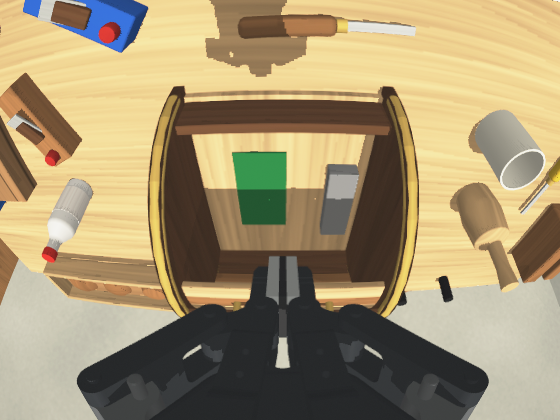

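The shutter is fully open. The green pad is at (232–287, 152–225) and the stone at (340,200), neither touched. I'll measure the pad, and the plane as seen from here.

```bash
python3 - <<'E'
from h import *
d=np.load("w2.npz"); w=d["w"]; im=d["im"]; hsv=cv2.cvtColor(im,cv2.COLOR_BGR2HSV); z=w[...,2]
g=(hsv[...,0]>45)&(hsv[...,0]<85)&(hsv[...,1]>100); g=cv2.morphologyEx(g.astype(np.uint8),cv2.MORPH_OPEN,np.ones((3,3)))>0; g[:140]=0;g[240:]=0
p=w[g]; print("pad",g.sum(),np.nanmedian(p,0).round(1),[ (np.array(r).round(1)) for r in cv2.minAreaRect(p[:,:2].astype(np.float32))])
st=np.zeros_like(g); st[160:240,315:362]=1; st&=(z>30)&(z<48)&(hsv[...,1]<60); q=w[st]; print("stone",np.median(q,0).round(1),cv2.minAreaRect(q[:,:2].astype(np.float32)))
k=np.zeros_like(g); k[70:170,0:85]=1; b=k&(z>35)&(z<52); r=cv2.minAreaRect(w[b][:,:2].astype(np.float32)); print("plane",b.sum(),r)
# sill height
k=np.zeros_like(g); k[85:110,200:370]=1; q=w[k&(z>50)&(z<80)]; print("sill",np.median(q,0))
to([470,-300,300],Rt(24,0)); to([470,-300,300],Rt(24,35)); 
E
```

```text
pad 3485 [650.3 -26.5  14.8] [array([665.1, -26.6]), array([168.8,  78.5]), np.float64(2.3)]
stone [658.5  97.6  36.8] ((673.2581787109375, 98.2134780883789), (149.92233276367188, 45.422367095947266), 1.7663977146148682)
plane 1861 ((525.1056518554688, -427.3539123535156), (149.13339233398438, 174.57070922851562), 23.148191452026367)
sill [nan nan nan]
row [-32.0, -301.0, 13.0] [-5.7, 29.6, -21.3] | 303.0 36.9
row [-32.0, -301.0, 13.0] [-11.7, -5.0, -18.4] | 303.0 22.4
  return _methods._mean(a, axis=axis, dtype=dtype,
  ret = um.true_divide(
```

```bash
cat >> h.py <<'E'
def grasp(O,yaw,tilt,gx,h,up=0):  # TCP for plane origin O; TCP h above sole, on line through pinch at plane x=gx
    t=np.radians(tilt); Rz=R.from_euler("z",yaw,degrees=True).as_matrix()
    return np.asarray(O,float)+Rz@np.array([gx+19*np.sin(t),0,h])+[0,0,up]
E
python3 - <<'E'
from h import *
to(grasp([501.5,-372,0],24,32,-25,8,up=180),Rt(24,32)); to(grasp([501.5,-372,0],24,32,-25,8,up=0),Rt(24,32))
E
```

```text
row [11.0, -380.0, 118.0] [-11.2, -2.0, -18.7] | 398.0 21.9
row [101.0, -380.0, 274.0] [-11.2, -2.0, -18.7] | 479.0 21.9
```

```bash
python3 -m inch '[[0.1,11,-380,118,-11.2,-2,-18.7],[0.1,11,-380,118,-11.2,-2,-18.7],[0.1,11,-380,118,-11.2,-2,-18.7],[0.1,11,-380,118,-11.2,-2,-18.7],[0.1,11,-380,118,-11.2,-2,-18.7],[0.1,11,-380,118,-11.2,-2,-18.7],[0.1,11,-380,118,-11.2,-2,-18.7],[0.1,11,-380,118,-11.2,-2,-18.7],[0.1,11,-380,118,-11.2,-2,-18.7],[0.1,11,-380,118,-11.2,-2,-18.7]]'; python3 - <<'E'
from h import *
c,s,w=wlook("w3"); print(s["q"].round(2)); np.savez("w3.npz",w=w,im=c["color"])
to(grasp([501.5,-372,0],24,32,-25,8,up=180),Rt(24,32)); to(grasp([501.5,-372,0],24,32,-25,8,up=0),Rt(24,32))
k=(w[...,2]>35)&(w[...,2]<52)&(np.hypot(w[...,0]-501,w[...,1]+372)<95); hsv=cv2.cvtColor(c["color"],cv2.COLOR_BGR2HSV)
n,l=cv2.connectedComponents(k.astype(np.uint8))
for i in range(1,n):
    if (l==i).sum()>300: print((l==i).sum(),cv2.minAreaRect(w[l==i][:,:2].astype(np.float32)),np.median(w[l==i][:,2]))
red=((hsv[...,0]<6)|(hsv[...,0]>174))&(hsv[...,1]>170)&(np.hypot(w[...,0]-501,w[...,1]+372)<95)&(w[...,2]>45); print(np.median(w[red],0),red.sum())
E
```

```text
clock: 7.95
tool_pos: [564.1, -223.3, 270.4]
tool_rot: [-0.467, 2.608, 0.139]
force: [-0.2, -0.0, 0.5]
width: 0.9
grip_force: 0.0
[-0.75  0.06  1.7   0.49  1.2  -2.82]
row [149.0, -117.0, 11.0] [-1.3, -3.3, -3.4] | 190.0 4.9
row [236.0, -119.0, 169.0] [-1.3, -3.3, -3.4] | 313.0 4.9
2079 ((542.7015991210938, -353.9293212890625), (61.85003662109375, 50.541900634765625), 24.500885009765625) 44.63452381615227
[ 549.49374472 -348.53093124   61.98344926] 418
```

View pics/w3.png

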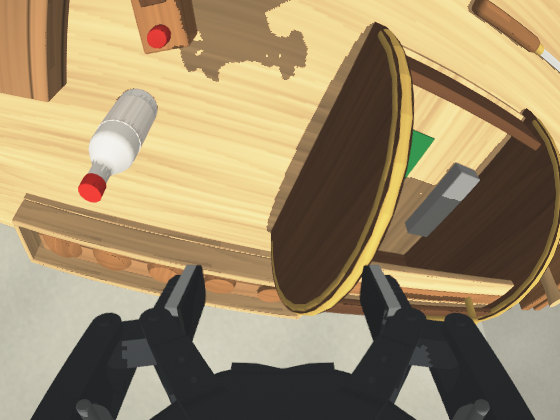

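As feared, joint 6 runs into its limit at -2.82: with the camera on the robot side, the tool can't be leaned along the plane's present yaw. So I'll pick the plane up vertically with the tool flipped, set it down squarely at about (535,-255) with yaw 0, then regrasp it leaning.

```bash
cat >> h.py <<'E'
def Rf(yaw,turn=180): return Rt(yaw,0)@R.from_euler("z",turn,degrees=True).as_matrix()
E
python3 - <<'E'
from h import *
to([500,-330,230],Rf(24,90)); f=(np.array([500,-330,230.]),Rf(24,90)); to([501.5,-372,200],Rf(24),f)
E
```

```text
row [105.0, -75.0, -12.0] [22.1, 22.5, 84.3] | 130.0 90.0
row [-39.0, -16.0, 30.0] [0.0, 0.0, 90.0] | 52.0 90.0
```

```bash
python3 -m inch '[[0.1,105,-75,-12,22,22.5,84],[0.1,105,-75,-12,22,22.5,84],[0.1,105,-75,-12,22,22.5,84],[0.1,105,-75,-12,22,22.5,84],[0.1,105,-75,-12,22,22.5,84],[0.1,105,-75,-12,22,22.5,84],[0.1,105,-75,-12,22,22.5,84],[0.1,105,-75,-12,22,22.5,84],[0.1,105,-75,-12,22,22.5,84],[0.1,105,-75,-12,22,22.5,84]]' | head -3;  python3 - <<'E'
from h import *
print(telemetry.read_state()["q"].round(2)); to([501.5,-372,200],Rf(24))
E
```

```text
clock: 9.0
tool_pos: [497.6, -325.6, 229.9]
tool_rot: [1.616, 2.672, 0.008]
[-0.73  0.24  1.51  0.01  1.38 -1.21]
row [-42.0, -19.0, 30.0] [1.3, -0.1, 93.7] | 55.0 93.7
```

```bash
python3 -m inch '[[0.1,-42,-19,30,0,0,92],[0.1,-42,-19,30,0,0,92],[0.1,-42,-19,30,0,0,92],[0.1,-42,-19,30,0,0,92],[0.1,-42,-19,30,0,0,92],[0.1,-42,-19,30,0,0,92],[0.1,-42,-19,30,0,0,92],[0.1,-42,-19,30,0,0,92],[0.1,-42,-19,30,0,0,92],[0.1,-42,-19,30,0,0,92]]' | head -3;  python3 -m inch '[[0.1,0,0,0,0,0,6],[0.1,0,0,0,0,0,6]]' | head -3; python3 - <<'E'
from h import *
c,s,w=wlook("w4"); print(s["q"].round(2)); np.savez("w4.npz",w=w,im=c["color"]); z=w[...,2]
k=(z>35)&(z<52)&(np.hypot(w[...,0]-501,w[...,1]+372)<95); n,l=cv2.connectedComponents(k.astype(np.uint8))
for i in range(1,n):
    if (l==i).sum()>300: print((l==i).sum(),cv2.minAreaRect(w[l==i][:,:2].astype(np.float32)),np.median(z[l==i]))
for nm,h0,h1 in (("blue",100,125),("pink",160,174)):
    hsv=cv2.cvtColor(c["color"],cv2.COLOR_BGR2HSV); k=(hsv[...,0]>h0)&(hsv[...,0]<h1)&(hsv[...,1]>90)&(z>5)&(z<70)&(w[...,0]<480); 
    if k.sum()>50: print(nm,np.percentile(w[k],[2,98],axis=0).round())
to([501.5,-372,12],Rf(24))
E
```

```text
clock: 10.0
tool_pos: [501.0, -372.1, 199.9]
tool_rot: [3.012, 0.854, 0.029]
clock: 10.2
tool_pos: [500.9, -372.0, 199.9]
tool_rot: [3.051, 0.706, 0.03]
[-0.78  0.32  1.46  0.01  1.34  0.33]
5364 ((502.8706359863281, -372.2223205566406), (150.09017944335938, 50.44537353515625), 23.952314376831055) 44.471238995791396
blue [[ 300. -298.    7.]
 [ 404. -174.   46.]]
pink [[ 304. -520.    8.]
 [ 380. -402.   46.]]
row [-2.0, -2.0, 188.0] [0.8, -1.0, 2.1] | 188.0 2.5
```

View pics/w4.png

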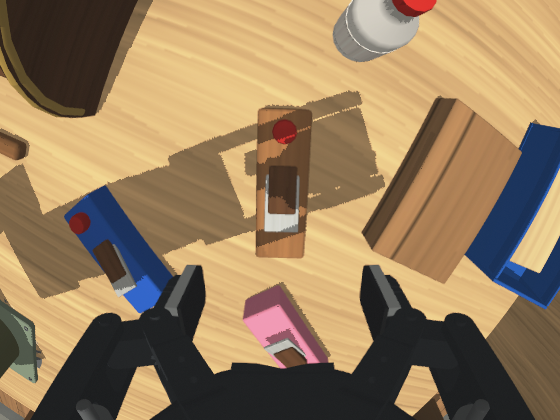

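The plane is right under the tool at (283,180), with its knob away from the robot at (285,132). I'm descending to grip it.

```bash
python3 -m inch '[[0.1,-1,-1,50,0.8,-1,2],[0.1,0,-1,100,0.8,-1,2],[0.1,0,-1,140,0.8,-1,2],[0.1,0,-1,170,0.8,-1,2],[0.1,0,-1,187,0.8,-1,2],[0.1,0,-1,187,0.8,-1,2],[1,0,-1,187,0.8,-1,2],[1,0,-1,187,0.8,-1,2],[1,0,-1,187,0.8,-1,2],[1,0,-1,187,0.8,-1,2]]' 60; python3 -m inch '[[1,0,0,0,0,0,0],[1,0,0,-10,0,0,0],[1,0,0,-30,0,0,0],[1,0,0,-30,0,0,0]]' 60;  python3 - <<'E'
from h import *
f=None; to([535,-255,50],Rf(0),f); to([535,-255,14],Rf(0))
E
```

```text
clock: 11.25
tool_pos: [505.5, -373.8, 16.9]
tool_rot: [3.068, 0.652, 0.004]
force: [0.6, 0.9, 7.6]
width: 0.571
grip_force: 67.4
clock: 11.65
tool_pos: [505.0, -373.7, 46.4]
tool_rot: [3.068, 0.652, 0.003]
force: [0.7, -0.8, -4.1]
width: 0.572
grip_force: 66.3
row [76.0, -96.0, -4.0] [0.3, -0.1, 24.0] | 123.0 24.0
row [76.0, -96.0, 32.0] [0.3, -0.1, 24.0] | 127.0 24.0
```

```bash
python3 -m inch '[[1,38,-48,-4,0,0,12],[1,76,-96,-4,0.3,0,24],[1,76,-96,-4,0.3,0,24],[1,76,-96,-4,0.3,0,24],[1,76,-96,10,0.3,0,24],[1,76,-96,20,0.3,0,24],[1,76,-96,26,0.3,0,24],[1,76,-96,28,0.3,0,24],[1,76,-96,28,0.3,0,24]]'; python3 - <<'E'
from h import *
to([535,-255,16],Rf(0))
E
```

```text
clock: 12.55
tool_pos: [532.6, -254.1, 16.9]
tool_rot: [-3.135, 0.002, 0.008]
force: [-7.3, 4.9, 9.6]
width: 0.573
grip_force: 68.3
row [2.0, 1.0, 1.0] [-0.4, 0.3, -0.1] | 3.0 0.5
```

```bash
python3 -m inch '[[0.1,0,0,0,0,0,0],[0.1,0,0,0,0,0,0],[0.1,0,0,0,0,0,0],[0.1,0,0,-20,0,0,0],[0.1,0,0,-60,0,0,0],[0.1,0,0,-110,0,0,0],[0.1,0,0,-160,0,0,0],[0.1,0,0,-160,0,0,0]]'; python3 - <<'E'
from h import *
c,s,w=wlook("w5"); print(s["q"].round(2)); z=w[...,2]
k=(z>35)&(z<52)&(np.hypot(w[...,0]-535,w[...,1]+255)<100); n,l=cv2.connectedComponents(k.astype(np.uint8))
for i in range(1,n):
    if (l==i).sum()>300: print((l==i).sum(),cv2.minAreaRect(w[l==i][:,:2].astype(np.float32)),np.median(z[l==i]))
to([500,-240,220],Rf(0,90)); to(grasp([533,-254,0],0,32,-25,8,up=180),Rt(0,32),(np.array([500,-240,220.]),Rf(0,90)))
E
```

```text
clock: 13.35
tool_pos: [539.9, -258.4, 185.8]
tool_rot: [3.135, -0.001, 0.022]
force: [0.3, -0.4, 0.6]
width: 0.899
grip_force: 0.0
[-0.59  0.28  1.54  0.    1.3   0.98]
5696 ((531.0113525390625, -253.82395935058594), (50.57551193237305, 149.70123291015625), 89.95606231689453) 44.46937578090942
row [-38.0, -17.0, -39.0] [0.5, -0.3, -90.0] | 56.0 90.0
row [-14.0, 18.0, 32.0] [-25.1, -25.1, -87.4] | 39.0 94.4
```

```bash
python3 -m inch '[[0.1,-38,-17,-39,0,0,-90],[0.1,-38,-17,-39,0,0,-90],[0.1,-38,-17,-39,0,0,-90],[0.1,-38,-17,-39,0,0,-90],[0.1,-38,-17,-39,0,0,-90],[0.1,-38,-17,-39,0,0,-90],[0.1,-38,-17,-39,0,0,-90],[0.1,-38,-17,-39,0,0,-90],[0.1,-38,-17,-39,0,0,-90],[0.1,-38,-17,-39,0,0,-90]]' | head -3;  python3 - <<'E'
from h import *
to(grasp([531,-254,0],0,32,-25,8,up=180),Rt(0,32))
E
```

```text
clock: 14.4
tool_pos: [495.7, -237.3, 213.0]
tool_rot: [-2.287, -2.143, -0.002]
row [-15.0, 22.0, 25.0] [-26.0, -24.9, -91.1] | 36.0 98.0
```

```bash
python3 -m inch '[[0.1,-15,22,25,-26,-25,-91],[0.1,-15,22,25,-26,-25,-91],[0.1,-15,22,25,-26,-25,-91],[0.1,-15,22,25,-26,-25,-91],[0.1,-15,22,25,-26,-25,-91],[0.1,-15,22,25,-26,-25,-91],[0.1,-15,22,25,-26,-25,-91],[0.1,-15,22,25,-26,-25,-91],[0.1,-15,22,25,-26,-25,-91],[0.1,-15,22,25,-26,-25,-91]]' | head -3; python3 -m inch '[[0.1,0,0,0,0,0,0],[0.1,0,0,0,0,0,0]]'; python3 - <<'E'
from h import *
print(telemetry.read_state()["q"].round(2))
to(grasp([531,-254,0],0,32,-25,8,up=180),Rt(0,32))
to(grasp([531,-254,0],0,32,-25,8,up=50),Rt(0,32)); to(grasp([531,-254,0],0,32,-25,8,up=0),Rt(0,32))
E
```

```text
clock: 15.4
tool_pos: [516.3, -253.2, 187.9]
tool_rot: [0.304, 2.625, -0.003]
clock: 15.6
tool_pos: [516.6, -254.0, 188.6]
tool_rot: [0.317, 2.625, -0.003]
force: [-0.5, -0.6, 0.4]
width: 0.902
grip_force: 0.0
[-0.77 -0.01  1.95  0.4   0.83 -2.32]
row [1.0, -0.0, 0.0] [-3.8, -3.3, -12.8] | 1.0 13.7
row [62.0, -7.0, 115.0] [-3.8, -3.3, -12.8] | 131.0 13.7
row [86.0, -10.0, 159.0] [-3.8, -3.3, -12.8] | 181.0 13.7
```

```bash
python3 -m inch '[[0.1,1,0,0,-3.8,-3.3,-12.8],[0.1,1,0,0,-3.8,-3.3,-12.8],[0.1,30,-3,57,-3.8,-3.3,-12.8],[0.1,50,-5,95,-3.8,-3.3,-12.8],[0.1,62,-7,115,-3.8,-3.3,-12.8],[0.1,62,-7,115,-3.8,-3.3,-12.8]]'; python3 - <<'E'
from h import *
print(telemetry.read_state()["q"].round(2))
to(grasp([531,-254,0],0,32,-25,8),Rt(0,32))
E
```

```text
clock: 16.2
tool_pos: [527.0, -243.4, 67.1]
tool_rot: [0.019, 2.621, -0.004]
force: [-0.3, 0.4, 0.3]
width: 0.902
grip_force: 0.0
[-0.77  0.22  2.02  0.65  0.61 -2.82]
row [39.0, -11.0, 46.0] [-0.4, -2.2, -0.7] | 61.0 2.3
```

Joint 6 is at its limit again, because the lean direction is too far off the arm's azimuth. The vertical grip works unflipped from here, so I'll turn the plane to yaw -30°, where leaning lines up with the arm.

```bash
python3 - <<'E'
from h import *
to([531,-254,120],Rt(0,0)); to([531,-254,14],Rt(0,0))
E
python3 -m inch '[[0.1,-10,0,-45,0,0,0],[0.1,-20,0,-60,0,0,0],[0.1,-20,0,-60,0,0,0]]'; python3 - <<'E'
from h import *
to([531,-254,120],Rt(0,0)); to([531,-254,14],Rt(0,0),(np.array([531,-254,120.]),Rt(0,0)))
E
```

```text
row [-30.0, -11.0, -44.0] [-0.2, 29.8, -0.8] | 54.0 29.8
row [23.0, -11.0, 48.0] [-0.2, 29.8, -0.8] | 54.0 29.8
clock: 16.5
tool_pos: [518.7, -249.0, 139.4]
tool_rot: [0.016, 2.607, -0.023]
force: [0.3, -0.2, 0.4]
width: 0.899
grip_force: 0.0
row [-1.0, -5.0, 23.0] [-1.0, 30.6, -0.7] | 24.0 30.7
row [0.0, 0.0, 106.0] [0.0, 0.0, 0.0] | 106.0 0.0
```

```bash
python3 -m inch '[[0.1,-1,-5,23,-1,30.6,-0.7],[0.1,-1,-5,23,-1,30.6,-0.7],[0.1,-1,-5,23,-1,30.6,-0.7],[0.1,-1,-5,23,-1,30.6,-0.7],[0.1,-1,-5,23,-1,30.6,-0.7],[0.1,-1,-5,23,-1,30.6,-0.7]]'; python3 - <<'E'
from h import *
print(telemetry.read_state()["q"].round(2)); to([531,-254,120],Rt(0,0)); to([531,-254,14],Rt(0,0))
E
```

```text
clock: 17.1
tool_pos: [528.3, -251.1, 114.1]
tool_rot: [0.003, -3.136, -0.012]
force: [-0.3, 0.0, 0.3]
width: 0.9
grip_force: 0.0
[-0.59  0.35  1.62  0.    1.18 -2.17]
row [-3.0, -3.0, -6.0] [0.4, -0.3, 0.1] | 7.0 0.5
row [-3.0, -4.0, 100.0] [0.4, -0.3, 0.1] | 100.0 0.5
```

```bash
python3 -m inch '[[0.1,-3,-4,45,0,0,0],[0.1,-3,-4,80,0,0,0],[0.1,-3,-4,99,0,0,0],[0.1,-3,-4,99,0,0,0],[1,-3,-4,99,0,0,0],[1,-3,-4,99,0,0,0],[1,-3,-4,99,0,0,0],[1,-3,-4,99,0,0,0],[1,-3,-4,90,0,0,0],[1,-3,-4,80,0,0,0]]' 60; python3 -m inch '[[1,0,0,0,0,0,8],[1,0,0,0,0,0,16],[1,0,0,0,0,0,24],[1,0,0,0,0,0,30],[1,0,0,0,0,0,30],[1,0,0,10,0,0,30],[1,0,0,16,0,0,30],[1,0,0,18,0,0,30],[1,0,0,18,0,0,30]]'
```

```text
clock: 18.1
tool_pos: [529.5, -254.0, 33.7]
tool_rot: [0.003, -3.133, -0.014]
force: [0.2, -0.3, -5.2]
width: 0.575
grip_force: 64.5
clock: 19.0
tool_pos: [530.0, -254.5, 17.5]
tool_rot: [-0.805, -3.026, -0.008]
force: [-5.6, 3.2, 8.2]
width: 0.573
grip_force: 66.3
```

```bash
python3 -m inch '[[0.1,0,0,0,0,0,0],[0.1,0,0,0,0,0,0],[0.1,0,0,0,0,0,0],[0.1,0,0,-20,0,0,0],[0.1,0,0,-60,0,0,0],[0.1,0,0,-110,0,0,0],[0.1,0,0,-160,0,0,0],[0.1,0,0,-160,0,0,0]]'; python3 - <<'E'
from h import *
c,s,w=wlook("w6"); print(s["q"].round(2)); z=w[...,2]
k=(z>35)&(z<52)&(np.hypot(w[...,0]-535,w[...,1]+255)<100); n,l=cv2.connectedComponents(k.astype(np.uint8))
for i in range(1,n):
    if (l==i).sum()>300: print((l==i).sum(),cv2.minAreaRect(w[l==i][:,:2].astype(np.float32)),np.median(z[l==i]))
to(grasp([531,-254,0],-30,32,-25,8,up=180),Rt(-30,32)); to(grasp([531,-254,0],-30,32,-25,8,up=60),Rt(-30,32))
E
```

```text
clock: 19.8
tool_pos: [537.0, -259.5, 186.0]
tool_rot: [0.808, 3.026, -0.001]
force: [0.5, -0.6, 0.1]
width: 0.899
grip_force: 0.0
[-0.6   0.28  1.54  0.    1.31 -1.65]
6021 ((529.7491455078125, -254.26858520507812), (50.63457107543945, 149.63804626464844), 60.22715377807617) 44.58621552430583
row [20.0, 2.0, -6.0] [0.2, -31.9, 0.1] | 21.0 31.9
row [21.0, 1.0, 114.0] [0.2, -31.9, 0.1] | 116.0 31.9
```

```bash
python3 -m inch '[[0.1,20,2,-6,0,-32,0],[0.1,20,2,-6,0,-32,0],[0.1,20,2,-6,0,-32,0],[0.1,20,2,-6,0,-32,0],[0.1,20,2,30,0,-32,0],[0.1,20,1,70,0,-32,0],[0.1,20,1,110,0,-32,0],[0.1,20,1,110,0,-32,0]]'; python3 - <<'E'
from h import *
print(telemetry.read_state()["q"].round(2)); O=[529.7,-254.3,0]
for u in (30,0): to(grasp(O,-29.8,32,-25,8,up=u),Rt(-29.8,32))
E
```

```text
clock: 20.65
tool_pos: [507.6, -239.6, 57.1]
tool_rot: [0.679, 2.533, -0.177]
force: [-0.9, 1.6, -1.1]
width: 0.898
grip_force: 0.0
[-0.63  0.18  2.12  0.18  0.33 -1.83]
row [-0.0, -2.0, 22.0] [0.2, -1.6, -0.2] | 22.0 1.7
row [15.0, -2.0, 48.0] [0.2, -1.6, -0.2] | 50.0 1.7
```

```bash
python3 -m inch '[[0.1,0,-2,22,0,-1.6,0],[0.1,8,-2,35,0,-1.6,0],[0.1,15,-2,48,0,-1.6,0],[0.1,15,-2,48,0,-1.6,0],[0.1,15,-2,48,0,-1.6,0]]'; python3 - <<'E'
from h import *
s=telemetry.read_state(); print(s["q"].round(2),s["tool_pos"]); O=[529.7,-254.3,0]
to(grasp(O,-29.8,32,-25,8),Rt(-29.8,32))
E
```

```text
clock: 21.15
tool_pos: [524.4, -252.3, 18.9]
tool_rot: [0.665, 2.488, -0.194]
force: [-0.6, -0.7, 1.1]
width: 0.899
grip_force: 0.0
[-0.63  0.3   2.1   0.37  0.17 -2.03] [ 524.41342395 -252.32561916   18.87306677]
row [14.0, 1.0, 4.0] [0.1, 1.1, -0.2] | 14.0 1.2
```

```bash
python3 -m inch '[[0.1,13,1,3,0,1.5,0],[0.1,13,1,3,0,1.5,0],[0.1,13,1,3,0,1.5,0]]'; python3 - <<'E'
from h import *
s=telemetry.read_state(); print(s["q"].round(2),s["tool_pos"]); O=[529.7,-254.3,0]
to(grasp(O,-29.8,32,-25,8),Rt(-29.8,32))
E
```

```text
clock: 21.45
tool_pos: [517.1, -247.0, 9.6]
tool_rot: [0.671, 2.511, -0.187]
force: [-0.1, 0.3, -0.0]
width: 0.896
grip_force: 0.0
[-0.63  0.31  2.11  0.34  0.18 -1.99] [ 517.11477903 -246.99711573    9.60324462]
row [1.0, -0.0, 1.0] [0.1, -0.3, -0.2] | 2.0 0.3
```

```bash
python3 -m inch '[[1,0,0,0,0,0,0],[1,0,0,0,0,0,0],[1,0,0,0,0,0,0],[1,0,0,0,0,0,0],[1,0,0,0,0,0,0]]' 90; python3 - <<'E'
from h import *
s=telemetry.read_state(); Rg=R.from_rotvec(s["tool_rot"]).as_matrix(); O=np.array([529.7,-254.3,0]); P=R.from_euler("z",-29.8,degrees=True).as_matrix()
rel_p=Rg.T@(O-s["tool_pos"]); rel_R=Rg.T@P; np.savez("rel.npz",p=rel_p,R=rel_R); print(rel_p.round(1))
# lift 80 up, and goal poses
for up in (20,150): to(s["tool_pos"]+[0,0,up],Rg)
E
```

```text
clock: 21.95
tool_pos: [516.8, -246.8, 9.2]
tool_rot: [0.672, 2.512, -0.187]
force: [-4.2, 1.5, 7.3]
width: 0.574
grip_force: 93.6
[-7.9 -0.1 15.7]
row [-11.0, 0.0, -17.0] [0.0, 0.0, 0.0] | 20.0 0.0
row [-79.0, 0.0, -128.0] [0.0, 0.0, 0.0] | 150.0 0.0
```

```bash
cat >> h.py <<'E'
def plane_to(c,yaw,frm=None):
    d=np.load("rel.npz"); P=R.from_euler("z",yaw,degrees=True).as_matrix(); Rm=P@d["R"].T; p=np.asarray(c,float)-Rm@d["p"]
    print(np.round(c),end=" "); to(p,Rm,frm); return p,Rm
E
python3 -m inch '[[1,-11,0,-17,0,0,0],[1,-38,0,-62,0,0,0],[1,-53,0,-86,0,0,0],[1,-53,0,-86,0,0,0]]'; python3 - <<'E'
from h import *
a=plane_to([450,-254,190],-30); b=plane_to([445,-35,190],2.3,a); plane_to([545,-31,100],2.3,b)
E
```

```text
clock: 22.35
tool_pos: [519.0, -248.8, 114.4]
tool_rot: [0.669, 2.505, -0.19]
force: [1.6, -1.7, -4.5]
width: 0.572
grip_force: 95.9
[ 450 -254  190] row [16.0, -39.0, -110.0] [0.1, 0.4, 0.2] | 118.0 0.5
[445 -35 190] row [95.0, 179.0, -58.0] [-17.0, 0.1, -27.5] | 211.0 32.3
[545 -31 100] row [-38.0, -0.0, 129.0] [0.0, 0.0, 0.0] | 135.0 0.0
```

```bash
python3 -m inch '[[1,5,-13,-37,0,0,0],[1,11,-26,-74,0,0,0],[1,16,-39,-110,0,0,0],[1,16,-39,-110,0,0,0]]' | head -3;  python3 - <<'E'
from h import *
b=plane_to([445,-35,190],2.3); print(telemetry.read_state()["q"].round(2))
E
```

```text
clock: 22.75
tool_pos: [433.3, -245.5, 195.3]
tool_rot: [0.674, 2.512, -0.188]
[445 -35 190] row [90.0, 180.0, -60.0] [-16.9, 0.1, -27.4] | 210.0 32.2
[-0.78 -0.26  2.18  0.21  0.7  -1.95]
```

```bash
python3 -m inch '[[1,11,22,-8,-2,0,-3.5],[1,22,45,-15,-4.2,0,-6.9],[1,34,67,-22,-6.3,0,-10.3],[1,45,90,-30,-8.5,0,-13.7],[1,56,112,-37,-10.6,0,-17.1],[1,68,135,-45,-12.7,0,-20.5],[1,79,158,-52,-14.8,0,-24],[1,90,180,-60,-16.9,0,-27.4],[1,90,180,-60,-16.9,0,-27.4]]';  python3 - <<'E'
from h import *
print(telemetry.read_state()["q"].round(2))
plane_to([445,-35,190],2.3)
plane_to([545,-31,100],2.3)
c,s,w=wlook("w7"); np.savez("w7.npz",w=w,im=c["color"],p=s["tool_pos"],r=s["tool_rot"])
E
```

```text
clock: 23.65
tool_pos: [428.3, -32.2, 194.4]
tool_rot: [-0.055, 2.596, 0.027]
force: [0.3, 0.2, -5.7]
width: 0.574
grip_force: 96.7
[-0.48 -0.46  2.3   0.36  0.85 -2.28]
[445 -35 190] row [-4.0, -3.0, -3.0] [0.4, -0.5, 0.1] | 6.0 0.6
[545 -31 100] row [-43.0, -5.0, 125.0] [0.4, -0.5, 0.1] | 133.0 0.6
```

View pics/w7.png

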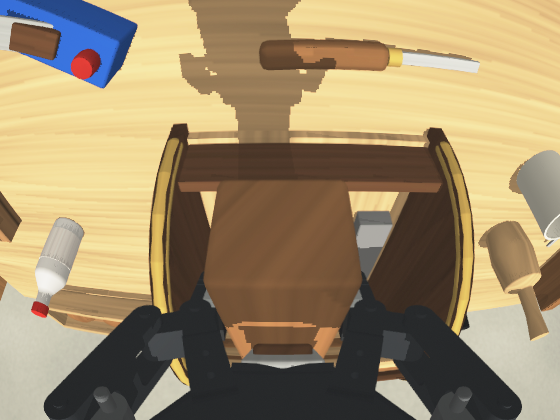

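The plane is held with its tail face to the camera at (205–360, 180–320), and the open chest is ahead. I'll check its pitch from the tail face.

```bash
python3 - <<'E'
from h import *
d=np.load("w7.npz"); w=d["w"]; rel=np.load("rel.npz"); Rm=R.from_rotvec(d["r"]).as_matrix(); P=Rm@rel["R"]; o=d["p"]+Rm@rel["p"]
q=w[190:285,215:350].reshape(-1,3); q=q[np.isfinite(q).all(1)]; l=(q-o)@P
l=l[np.abs(l[:,0]+75)<15]; print(len(l),"tail x med",np.median(l[:,0]).round(1))
for lo in range(0,45,8):
    s=l[(l[:,2]>=lo)&(l[:,2]<lo+8)]; 
    if len(s)>20: print(lo,len(s),np.median(s[:,0]).round(1),np.percentile(s[:,1],[2,98]).round(1))
a=np.linalg.lstsq(np.c_[l[:,1:],np.ones(len(l))],l[:,0],rcond=None)[0]; print("dx/dy,dx/dz deg",np.degrees(a[:2]).round(2), "z range",np.percentile(l[:,2],[1,99]).round(1))
print("plane z axis world",P[:,2].round(3),"x",P[:,0].round(3),o.round(1))
E
```

```text
12759 tail x med -75.1
0 363 -75.0 [-23.3  24.3]
8 2308 -75.1 [-22.7  23.4]
16 2537 -75.1 [-21.7  22.4]
24 2791 -75.1 [-20.8  21.5]
32 2993 -75.1 [-19.9  20.6]
40 1767 -74.9 [-19.5  20. ]
dx/dy,dx/dz deg [0.17 0.3 ] z range [ 7.2 43.7]
plane z axis world [ 0.008 -0.005  1.   ] x [ 0.999  0.046 -0.008] [443.2 -31.5 185. ]
```

```bash
python3 -m inch '[[1,-8,-1,24,0.4,-0.5,0],[1,-17,-2,50,0.4,-0.5,0],[1,-26,-3,75,0.4,-0.5,0],[1,-35,-4,100,0.4,-0.5,0],[1,-43,-5,125,0.4,-0.5,0],[1,-43,-5,125,0.4,-0.5,0]]';  python3 - <<'E'
from h import *
print(telemetry.read_state()["q"].round(2))
plane_to([620,-28.4,85],2.3)
plane_to([665.1,-26.6,16],2.3)
E
```

```text
clock: 24.3
tool_pos: [532.3, -36.0, 109.9]
tool_rot: [-0.046, 2.588, 0.014]
force: [-0.9, -0.1, -4.8]
width: 0.575
grip_force: 96.4
[-0.35 -0.    2.17  0.43  0.49 -2.29]
[620. -28.  85.] row [-54.0, 4.0, 52.0] [-0.2, 0.0, -0.1] | 75.0 0.2
[665. -27.  16.] row [-56.0, 5.0, 134.0] [-0.2, 0.0, -0.1] | 145.0 0.2
```

```bash
python3 -m inch '[[1,-18,1,17,0,0,0],[1,-36,3,35,0,0,0],[1,-54,4,52,0,0,0],[1,-55,5,75,0,0,0],[1,-55,5,95,0,0,0],[1,-55,5,110,0,0,0],[1,-55,5,110,0,0,0],[1,-55,5,110,0,0,0]]';  python3 - <<'E'
from h import *
print(telemetry.read_state()["q"].round(2))
a=plane_to([665.1,-26.6,15],2.3); s=telemetry.read_state(); rel=np.load("rel.npz"); Rm=R.from_rotvec(s["tool_rot"]).as_matrix(); print((s["tool_pos"]+Rm@rel["p"]).round(1),(Rm@rel["R"])[:,0].round(3))
E
```

```text
clock: 25.1
tool_pos: [637.1, -27.6, 50.0]
tool_rot: [-0.047, 2.582, 0.011]
force: [0.9, 0.6, -5.6]
width: 0.581
grip_force: 96.4
[-0.25  0.32  1.96  0.45  0.36 -2.24]
[665. -27.  15.] row [3.0, 0.0, 29.0] [-0.3, 0.4, 0.0] | 29.0 0.5
[652.1 -27.1  40.9] [0.999 0.037 0.006]
```

```bash
python3 -m inch '[[1,1,0,8,-0.3,0.4,0],[1,2,0,15,-0.3,0.4,0],[1,2,0,20,-0.3,0.4,0],[1,3,0,24,-0.3,0.4,0],[1,3,0,27,-0.3,0.4,0],[1,3,0,28,-0.3,0.4,0],[1,3,0,28,-0.3,0.4,0],[1,3,0,28,-0.3,0.4,0]]';  python3 - <<'E'
from h import *
a=plane_to([665.1,-26.6,15],2.3); s=telemetry.read_state(); rel=np.load("rel.npz"); Rm=R.from_rotvec(s["tool_rot"]).as_matrix(); print((s["tool_pos"]+Rm@rel["p"]).round(1),(Rm@rel["R"])[:,0].round(3))
E
```

```text
clock: 25.9
tool_pos: [650.7, -27.0, 26.1]
tool_rot: [-0.05, 2.586, 0.017]
force: [0.2, -0.6, -4.7]
width: 0.576
grip_force: 96.8
[665. -27.  15.] row [1.0, -0.0, 1.0] [-0.0, 0.1, 0.1] | 2.0 0.1
[665.6 -26.5  17. ] [0.999 0.041 0.002]
```

```bash
python3 -m inch '[[1,0.5,0,0.9,0,0,0],[1,1,0,1.7,0,0,0],[1,1.3,0,2.1,0,0,0],[1,1.3,0,2.1,0,0,0]]'; python3 -m inch '[[1,0.3,0,0.4,0,0,0],[1,0.3,0,0.4,0,0,0]]'
```

```text
clock: 26.3
tool_pos: [650.9, -27.1, 24.3]
tool_rot: [-0.05, 2.586, 0.017]
force: [-4.7, 1.0, 1.8]
width: 0.575
grip_force: 97.8
clock: 26.5
tool_pos: [651.0, -27.1, 24.3]
tool_rot: [-0.05, 2.585, 0.017]
force: [-7.0, 0.1, 5.8]
width: 0.579
grip_force: 98.6
```

```bash
python3 -m inch '[[0.2,0,0,0,0,0,0],[0.2,0,0,0,0,0,0],[0.2,0,0,0,0,0,0],[0.2,0,0,-10,0,0,0],[0.2,0,0,-30,0,0,0],[0.2,0,0,-60,0,0,0],[0.2,0,0,-100,0,0,0],[0.2,0,0,-140,0,0,0],[0.2,20,0,-180,0,0,0],[0.2,20,0,-180,0,0,0]]' 30; python3 -m inch '[[0.2,60,0,-50,0,0,0],[0.2,60,0,-50,0,0,0],[0.2,60,0,-50,0,0,0]]'; python3 - <<'E'
from h import *
c,s,w=wlook("w8"); print(s["q"].round(2)); z=w[...,2]
k=(z>50)&(z<68)&(np.hypot(w[...,0]-665,w[...,1]+27)<90)&(abs(w[...,1]+27)<40); n,l=cv2.connectedComponents(k.astype(np.uint8))
for i in range(1,n):
    if (l==i).sum()>200: print((l==i).sum(),cv2.minAreaRect(w[l==i][:,:2].astype(np.float32)),np.median(z[l==i]))
E
```

```text
clock: 27.5
tool_pos: [538.1, -32.0, 170.5]
tool_rot: [-0.05, 2.579, 0.013]
force: [0.3, -0.8, -0.4]
width: 0.802
grip_force: 0.0
clock: 27.8
tool_pos: [458.8, -34.3, 175.0]
tool_rot: [-0.048, 2.589, 0.017]
force: [0.7, 0.3, 0.1]
width: 0.802
grip_force: 0.0
[-0.44 -0.33  2.27  0.37  0.73 -2.26]
2339 ((663.3561401367188, -26.27984619140625), (149.1050567626953, 50.785064697265625), 2.061113119125366) 59.833598037653076
```

View pics/w8.png

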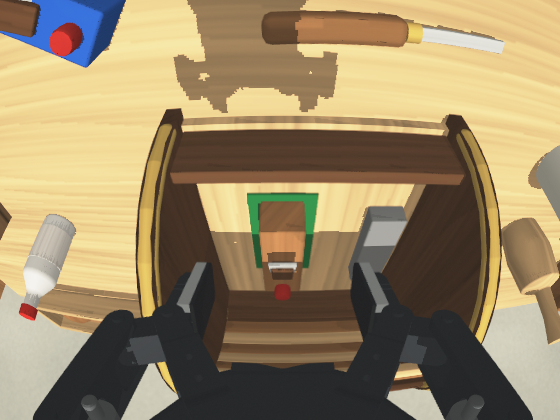

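The plane lies centred and straight on the pad at (283,240), with its knob to the back at (282,292). It is within 2 mm and 0.3° of the pad's pose, the stone is untouched and the shutter is open. Handing in.

```bash
python3 -c "
from workcell import order; print(order.job_done())"
```

```text
the job is handed in; nothing more can be done
None
```

I handed the job in at about 28 s of the 64 s: the shutter is open, the plane lies released on the felt pad with its knob to the back (measured within 2 mm and 0.3° of the pad), nothing else was seen disturbed, and no verdict came back.

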